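# Hold the small printing pad over the non-contact gauge

### The arm

A 7-joint arm with a two-finger parallel gripper is mounted at the origin on a cart in front of the work surface, level with it; the furniture and walls round the work are solid. World frame = base frame: x ahead of the robot, y to its left, z up, the work surface at z = 0. Lengths are in mm, angles in degrees, forces in N, time in s.
With the tool pointing down it reaches from about 400 to 750 mm from the base axis. Payload 19.5 kg.
Tool frame: the origin (TCP) lies between the finger pads; the fingertips stand ctrl.nose_length ahead of it and the grasp point (between the pads) lies 2 mm behind it (ctrl.nose_length is the distance from the TCP to the fingertips, in mm); z points along the fingers, y is the line along which they close (so a half turn about z gives the same grasp; the last joint's range is limited). The gripper opens to 85 mm and grips with 20 to 120 N. Pads are 22 mm wide; open, the fingers measure 114 mm over their backs; the gripper's body (76 mm by 85 mm) begins 54 mm behind the grasp point. The pads swing forward as they close: fully open they stand 13 mm farther back than shut.
Start: joints at [66.595, 40.479, -1.581, 85.061, 1.261, 54.483, -4.326], TCP at [206.204, -536.728, 248.268] pointing down, gripper open.
Joint ranges: [-155.06, 155.06], [-18.47, 123.98], [-90, 86.84], [0, 140.48], [-83.41, 263.41], [0, 116], [-161.91, 161.91]. Speed limits (degrees/s): [108.29, 108.29, 147.25, 147.25, 172.46, 172.46, 172.46].

### API

Orientations are given as a 3x3 rotation matrix whose columns are the frame's x, y, z axes.
In Python, from bench import sense, viewer, order, ctrl gives the robot as it stands.
- The arm moves only by the tool apply_moves, never from a script. Its argument "increments" is a list of rows, each a list of 3 entries, a list of its own where there are three numbers: the shift along the tool's x, y, z in mm, then the turn, a rotation vector about the tool's x, y, z in rad, then the opening, from -1 (shut) to 1 (fully open). In form: [[[x, y, z], [ax, ay, az], jaw], ...]. A call has 1 to 8 rows; each row shifts and turns the commanded pose from where the row before left it, along the tool's axes as they then stand; what a row does not reach is not made up. A row lasts 1/8 s, in which the tool goes at most 62.5 mm and 10.7 degrees, less where a joint would pass 70% of its speed; a pose out of reach is approached as far as the arm can. A call is refused whole if a number of a shift passes 62.5 or a number of a turn 0.188, either way. A call with a gripper value outside its range is refused whole. The fingers move at their own pace and stop on an object; "squeeze" is the grip in N (left out, the last holds). Time passes only in rows, so rows that do not move let the fingers close. It gives the time, the measured TCP pose, the force, the opening and the grip force at its end, in the units of the state.
- sense(): the state, without advancing time (a new reading comes with each control period).
- viewer.camera(name): name is "scene" or "top"; returns (picture, depth): 400x640x3 uint8, red, green, blue; 400x640 float32, mm along the optical axis (not along the pixel's ray), 0 where there is no reading.
- viewer.camera_params(name): a dict with "K" (3x3 intrinsics, pixels), "rvec" (rotation vector, rad) and "tvec" (3), from world to camera coordinates, as OpenCV has them. Camera axes: x right, y down, z forward; pixel columns grow to the right and rows downward; lengths in mm; the calibration is good to about 2 mm. A picture is of the moment at which its call begins. camera_params takes no time and is no camera call.
- order.close_job(): hands the job in; it is judged then, once.
The state is a dict: "t": time; "q": joint angles; "qd": joint speeds; "effort": joint torques, N m; "tcp_pos": TCP position; "eef_rot": TCP orientation; "wrist_force": force on the tool from outside, world axes, zero at the start; "torque": the same for the moment, N m; "gripper_width": finger opening in mm; "grip_force": force on a finger pad.
Only numpy, scipy, OpenCV 4.12 (cv2) and the standard library are available. Lean on these libraries where they do the work, as an engineer would, in place of code of your own. Each camera call takes 0.05 s, during which the arm holds its last target. There are 200 camera calls.

### The job

First zero the gauge: push the sprung plunger on the switch box all the way down and let it spring back up. Then pick up the smaller of the two printing pads, carry it over the gauge's guard wall and hold it nose up and level, centred and square (any quarter turn) about 1 cm above the raised sensor head, never touching the gauge with pad or gripper and leaving the other pad and the star knob where they are. Finish while still holding the pad there, hovering still.

Things in the scene. Friction and masses are not known exactly. Their poses are not given: they have to be found in the camera images.
- pad_c: The smaller printing pad: orange dome (32 x 38 mm at its foot, tapering) on a wooden board 40 (x) x 44 (y) x 10 mm; 36 mm high in all, about 0.16 kg. Stands loose on the worktop, nose up; grip it from above by two parallel board edges (either pair), fingertips just above the worktop. Origin: centre of the board's underside, z up through the nose.
- pad_a: The larger printing pad, not to be moved: an orange dome on an orange board 54 (x) x 60 (y) x 10 mm, 44 mm high in all. Loose, nose up. Origin: centre of the board's underside.
- spare_knob: Small black star knob, 33 mm across, 21 mm high, lying loose, not to be moved. Origin: centre of its underside.
- gauge: Non-contact gauge, fixed: grey square tray, 128 mm outside, its 4 mm thick guard walls 50 mm high, 120 mm inside; in its middle the square sensor head, 50 x 50 mm, parallel to the walls, top 25 mm above the worktop. Screw flanges (5 mm high, 50 mm wide) reach 82 mm from the centre along x, both ways. Origin: centre of the underside; x, y along the walls.
- gauge_window (a point): Centre of the sensor head's top face (dark window), 25 mm above the worktop; axes as the gauge's.
- switch_box: Grey switch box, 60 x 60 mm, top 40 mm above the worktop, with a 30 mm steel collar to 44 mm round the plunger, fixed to the worktop. Origin: centre of its underside.
- plunger (a joint): Travel of the sprung steel plunger straight down into the switch box: 0 = up, 0.010 m = fully down. A spring returns it; about 1 N starts it, about 4.5 N holds it at the stop.
- plunger_top (a point): Centre of the plunger's round, flat top (22 mm across), which moves with it: 66 mm above the worktop when up, 56 mm when fully down.
Not all that is in view belongs to the job. Leave any turquoise look-alike of the switch_box alone.

How it is judged (in metres and radians):
On the way, in this order (a step that is already met when the one before it is completed fails the run):
1. the plunger is pushed fully down (value of joint plunger above 0.009 m), for 0.1 s.
2. the small pad is held in the fingers, clear above the guard wall, and the plunger is back up (height (world z) of pad_c above 0.055 m and contact force between the fingers and pad_c above 1 N and value of joint plunger below 0.002 m), for 0.1 s.
At the end, for the whole second after the job is handed in: Fingers hold the small pad still and nose up, underside 3-18 mm above the sensor head, centred within 8 mm, square within 0.15 rad (any quarter turn), tilt under 0.12 rad; nothing touches the gauge; plunger back up; larger pad and knob within 20 mm of their starts (z of pad_c in the frame of gauge_window between 0.003 and 0.018 m and horizontal distance between pad_c and gauge_window below 0.008 m and (angle between the x axis of pad_c and the x axis of gauge_window, either way round below 0.15 rad or angle between the x axis of pad_c and the y axis of gauge_window, either way round below 0.15 rad) and angle between pad_c's own z axis and vertical below 0.12 rad and linear speed of pad_c below 0.02 m/s and contact force between the fingers and pad_c above 1 N and contact force between anything else and gauge below 0.3 N and value of joint plunger below 0.002 m and distance of each of pad_a, spare_knob from where it was at the start of the episode below 0.02 m); the arm keeps its last pose, push and grip.
It fails at once if the gauge is touched (contact force between anything else and gauge above 0.5 N).
It fails at once if the larger pad or the star knob is moved (distance of any of pad_a, spare_knob from where it was at the start of the episode above 0.02 m).
It also fails if it takes over 45 s, if anything falls off the work surface, if the arm or the gripper's body presses on something with over 40 N, if the wrist force passes 120 N, or if a joint passes its speed limit or range.

## Working session

There is one attempt and no reset: what is moved stays moved. The work goes in short steps, Python scripts to look and compute and a tool call to move; the robot and the scene stay as the last step left them, time stands still between calls to the robot, and variables do not carry over. Pictures are saved under pics/ and viewed, at most 10 in all, crops included, and the job is handed in when it is done.

Besides the shell and the picture viewer there is one more tool, called after "Request:" as name(argument=value, ...), one argument or row to a line, values as JSON. apply_moves: Moves the arm, as the interface text tells. Its arguments: {"type":"object","properties":{"increments":{"type":"array"},"squeeze":{"type":"number"}},"required":["increments"]}

```bash
mkdir -p pics; cat > h.py <<'E'
import numpy as np,cv2
from bench import sense,viewer,order,ctrl
def cam(n):
    im,d=viewer.camera(n);p=viewer.camera_params(n)
    return im,d,np.array(p["K"],float),cv2.Rodrigues(np.array(p["rvec"],float))[0],np.array(p["tvec"],float).ravel()
def cloud(d,K,R,t):
    v,u=np.indices(d.shape);z=d.astype(float)
    P=np.stack([(u-K[0,2])/K[0,0]*z,(v-K[1,2])/K[1,1]*z,z],-1)
    W=(P-t)@R;W[z<=0]=np.nan
    return W
E
python3 - <<'E'
from h import *
for n in("scene","top"):
    im,d,K,R,t=cam(n);cv2.imwrite(f"pics/{n}0.png",im[:,:,::-1]);np.savez(f"{n}0.npz",im=im,W=cloud(d,K,R,t))
    print(n,K.tolist(),(-R.T@t).round(0),R[2].round(2))
s=sense();print(ctrl.nose_length,s)
E
```

```text
scene [[492.9355109294941, 0.0, 318.2366141506154], [0.0, 492.9355109294941, 202.56436632508024], [0.0, 0.0, 1.0]] [ 537. -468.  793.] [ 0.   0.6 -0.8]
top [[413.3184864797665, 0.0, 328.5491069421881], [0.0, 413.3184864797665, 201.24751658095332], [0.0, 0.0, 1.0]] [390.  68. 916.] [ 0.16 -0.01 -0.99]
17.0 {'t': 0.1, 'q': array([66.59385736, 40.51018937, -1.5820218 , 85.07986765,  1.26187591,
       54.48207291, -4.3258602 ]), 'qd': array([-0.02745553, -0.0457972 , -0.00339768, -0.10946231,  0.0477752 ,
        0.04379843,  0.01678856]), 'effort': array([ 5.09810925e-03, -8.84290910e+01,  1.23829588e+00, -2.36453408e+01,
        1.72682031e-02,  5.05441203e-03, -1.49107734e-05]), 'tcp_pos': array([ 206.14012009, -536.5586399 ,  247.88358103]), 'eef_rot': array([[ 9.33471764e-01,  3.58650685e-01, -3.89701054e-04],
       [ 3.58650893e-01, -9.33471357e-01,  8.72767415e-04],
       [-5.07561406e-05, -9.54470369e-04, -9.99999543e-01]]), 'wrist_force': array([0.10424823, 0.75631007, 0.40752601]), 'torque': array([-0.03820005, -0.00216455,  0.0042943 ]), 'grip_force': 0.0, 'gripper_width': 85.36180714475445}
```

View pics/scene0.png

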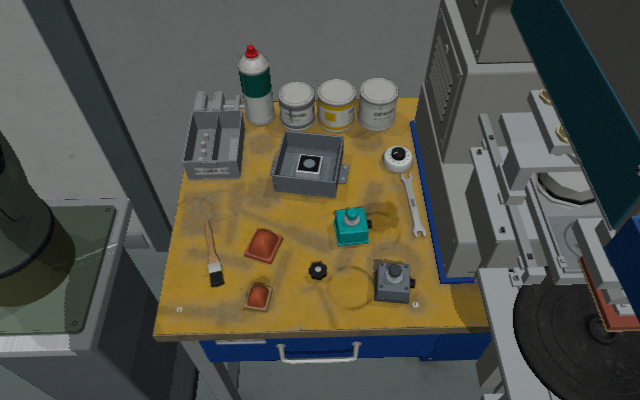

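View pics/top0.png

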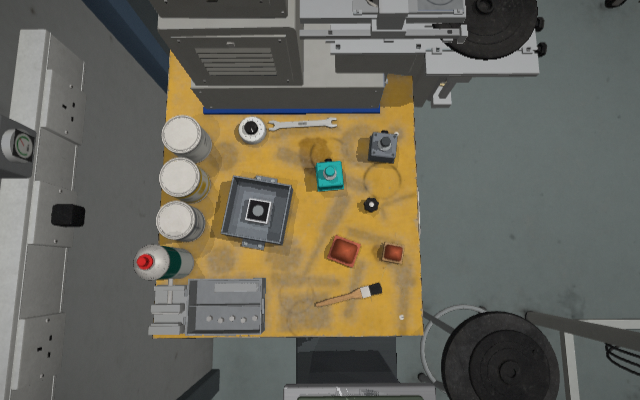

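Candidates (scene / top pixel):
- **Pads:** small pad (258,297)/(393,253), larger pad (264,245)/(343,251).
- **Boxes:** grey switch box (394,281)/(384,145), turquoise decoy (351,227)/(330,175).
- **Trays:** gauge with dark window (309,164)/(257,211), plain parts tray (215,145)/(228,305).
- **Other:** knob (318,270)/(371,205).

By the description I choose the small wooden-board pad, the grey box and the windowed tray.

```bash
cat > m.py <<'E'
from h import *
S=dict(np.load("scene0.npz"));T=dict(np.load("top0.npz"))
def rect(P):
    c,s,a=cv2.minAreaRect(P[:,:2].astype(np.float32));return np.round(c,1),np.round(s,1),round(a,1)
def rep(name,px,r,zlo,zhi):
    for n,D,(u,v) in(("scene",S,px[0]),("top",T,px[1])):
        W=D["W"][v-r:v+r,u-r:u+r].reshape(-1,3);P=W[(W[:,2]>zlo)&(W[:,2]<zhi)]
        if len(P)<5: print(name,n,"few",len(P));continue
        print(name,n,len(P),*rect(P),"mean",P.mean(0).round(1),"z95",np.percentile(P[:,2],[50,97]).round(1))
rep("pad",((258,297),(393,253)),20,4,60)
rep("padtip",((258,297),(393,253)),20,28,60)
rep("padA",((264,245),(343,251)),25,4,60)
rep("knob",((318,270),(371,205)),15,6,60)
rep("box",((394,281),(384,145)),30,33,43)
rep("plunger",((394,272),(384,143)),18,60,90)
rep("turq",((351,227),(330,175)),30,33,90)
rep("head",((309,164),(257,211)),19,18,32)
rep("walls",((309,164),(257,211)),48,44,54)
rep("gaugeall",((309,164),(257,211)),50,44,100)
for D,(u,v) in((S,(394,340)),(S,(230,300)),(T,(393,280)),(T,(300,270))): print("table",D["W"][v,u].round(1))
a=cv2.resize(S["im"][215:320,230:420],None,fx=4,fy=4,interpolation=2)
cv2.imwrite("pics/crop1.png",a[:,:,::-1])
E
python3 m.py
```

```text
pad scene 555 [424.  -83.5] [58.3 58.1] 4.3 mean [430.  -85.9  19.3] z95 [18.9 34.7]
pad top 371 [421.3 -75.5] [44.  49.8] 78.9 mean [425.8 -74.8  19.3] z95 [18.9 34.3]
padtip scene 150 [428.  -80.2] [25.  22.9] 68.0 mean [428.8 -81.   31.8] z95 [31.7 35.8]
padtip top 96 [426.  -76.1] [25.8 19.2] 89.4 mean [426.3 -76.2  31.7] z95 [31.7 35.7]
padA scene 841 [435.9  26.4] [61.5 61.4] 69.6 mean [435.   17.6  22.6] z95 [22.  42.3]
padA top 683 [427.3  29.7] [64.2 60.2] 69.2 mean [430.1  31.2  22.7] z95 [22.8 41.6]
knob scene 256 [533.8 -34.9] [31.5 31.6] 8.6 mean [533.8 -36.   18.5] z95 [19.1 21.9]
knob top 166 [531.  -30.7] [31. 31.] 84.9 mean [531.3 -30.3  18.4] z95 [18.4 21.7]
box scene 744 [663.3 -63. ] [57.2 55.7] 84.4 mean [662.  -67.5  38.9] z95 [39.  42.3]
box top 505 [661.6 -60.1] [56.1 55.3] 82.4 mean [659.6 -58.9  38.4] z95 [38.5 42. ]
plunger scene 117 [663.3 -63.5] [19.7 19.9] 66.5 mean [663.3 -64.2  64.6] z95 [64.9 67.5]
plunger top 78 [661.4 -59.5] [20.1 19.3] 44.5 mean [661.3 -59.6  63.8] z95 [63.9 66.8]
turq scene 764 [599.1  57.3] [55.8 57.2] 4.6 mean [598.5  52.2  43. ] z95 [39.8 65.4]
turq top 635 [597.1  60.4] [56.5 56. ] 5.6 mean [595.4  60.6  42. ] z95 [38.9 64.9]
head scene 478 [525.2 231.8] [88.9 51.6] 77.3 mean [521.5 212.3  23.7] z95 [23.9 26.8]
head top 526 [519.5 216.9] [50.1 49.9] 79.8 mean [519.  216.5  23.7] z95 [23.7 26.8]
walls scene 587 [526.6 245.6] [195.5 128.6] 80.1 mean [522.7 217.1  48. ] z95 [48.2 51.2]
walls top 485 [519.7 217.1] [128.5 128.6] 79.6 mean [520.6 218.3  48.1] z95 [48.2 50.9]
gaugeall scene 728 [528.2 197.3] [161.7 288.5] 0.3 mean [531.5 217.4  49.5] z95 [48.5 65.2]
gaugeall top 485 [519.7 217.1] [128.5 128.6] 79.6 mean [520.6 218.3  48.1] z95 [48.2 50.9]
table [ 669.6 -128.6  -81.9]
table [378.1 -79.9   0.5]
table [367.6 -77.1  -3. ]
table [390.9 126.   -2. ]
```

View pics/crop1.png

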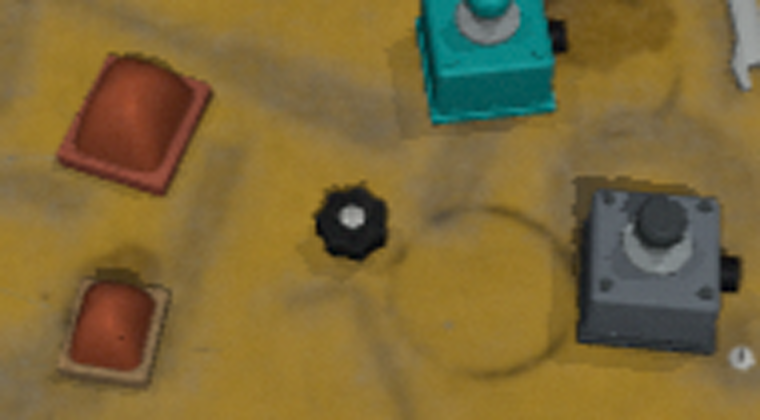

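The crop shows the orange-board larger pad at (135,122), the small pad on its wooden board at (115,330), the knob at (350,225), and the grey box with steel plunger at (660,222). The choice holds. The two views differ by about 3 mm, so I average them. Next come the yaws and a check for obstacles along the path.

```bash
cat > m2.py <<'E'
from h import *
S=dict(np.load("scene0.npz"));T=dict(np.load("top0.npz"))
for n,D,(u,v) in(("scene",S,(258,297)),("top",T,(393,253))):
    r=20;p=viewer.camera_params(n);K=np.array(p["K"]);R=cv2.Rodrigues(np.array(p["rvec"]))[0];t=np.array(p["tvec"]).ravel()
    im=D["im"][v-r:v+r,u-r:u+r].astype(int);W=D["W"][v-r:v+r,u-r:u+r]
    m=(W[...,2]>6)&(W[...,2]<14); m2=W[...,2]>7.5
    # pixel mask above table -> rays onto z=10
    vv,uu=np.nonzero(m2)
    pts=np.c_[uu+u-r,vv+v-r,np.ones(len(uu))]@np.linalg.inv(K).T@R
    c=-R.T@t; G=c+pts*((10-c[2])/pts[:,2])[:,None]
    lab=cv2.connectedComponents(m2.astype(np.uint8))
    P=W[m2]; low=P[P[:,2]<13]
    print(n,"low",cv2.minAreaRect(low[:,:2].astype(np.float32)),"x",np.percentile(low[:,0],[1,99]),"y",np.percentile(low[:,1],[1,99]))
    for k in range(1,lab[0]):
        q=W[lab[1]==k]
        if len(q)>30: print(" comp",len(q),cv2.minAreaRect(q[:,:2].astype(np.float32)),np.median(q[:,2]))
A=np.concatenate([S["W"].reshape(-1,3),T["W"].reshape(-1,3)])
A=A[np.isfinite(A).all(1)]
for (x0,x1,y0,y1) in((150,400,-560,-350),(250,500,-480,-250),(400,600,-350,-150),(550,720,-250,0),(300,500,-200,0),(300,500,0,300),(500,620,-100,150),(580,640,130,330),(720,800,-250,0)):
    B=A[(A[:,0]>x0)&(A[:,0]<x1)&(A[:,1]>y0)&(A[:,1]<y1)];print((x0,x1,y0,y1),len(B),B[:,2].max().round(0) if len(B) else None)
E
python3 m2.py
```

```text
scene low ((428.2719421386719, -80.25285339355469), (44.9134635925293, 39.654537200927734), 79.38566589355469) x [406.52384454 450.59201709] y [-104.12364151  -56.3297525 ]
 comp 512 ((428.2719421386719, -80.25285339355469), (44.9134635925293, 39.654537200927734), 79.38566589355469) 20.993813181367926
top low ((426.24298095703125, -76.50636291503906), (44.024417877197266, 39.498600006103516), 79.11865997314453) x [404.31063404 447.59863696] y [-99.46347284 -52.73566562]
 comp 346 ((426.24298095703125, -76.50636291503906), (44.024417877197266, 39.498600006103516), 79.11865997314453) 20.614303621512118
(150, 400, -560, -350) 5667 -228.0
(250, 500, -480, -250) 3536 -248.0
(400, 600, -350, -150) 1116 -81.0
(550, 720, -250, 0) 15116 69.0
(300, 500, -200, 0) 18936 37.0
(300, 500, 0, 300) 25924 62.0
(500, 620, -100, 150) 15104 67.0
(580, 640, 130, 330) 4303 85.0
(720, 800, -250, 0) 39919 592.0
```

Both views agree: board 44.5 x 39.6 mm, pad centre (427.2, -78.4), yaw 79.3°. The gauge is at yaw 79.7°, the plunger near (662.3, -61.5), and the path is free. Moving above the plunger with the fingers shut.

Request:
apply_moves(
  increments=[
    [[37.3,-17.5,0],[0,0,0],-1],
    [[37.3,-17.5,0],[0,0,0],-1],
    [[37.3,-17.5,0],[0,0,0],-1],
    [[37.3,-17.5,0],[0,0,0],-1],
    [[37.3,-17.5,0],[0,0,0],-1],
    [[37.3,-17.5,0],[0,0,0],-1],
    [[37.3,-17.5,0],[0,0,0],-1],
    [[37.3,-17.5,0],[0,0,0],-1],
  ],
  squeeze=40,
)

```text
t: 1.1
tcp_pos: [435.3, -298.0, 248.1]
eef_rot: [[0.934, 0.359, -0.0], [0.359, -0.934, 0.0], [-0.0, -0.0, -1.0]]
wrist_force: [-0.1, -0.9, 0.1]
gripper_width: 0.3
grip_force: 0.0
```

Request:
apply_moves(
  increments=[
    [[37.3,-17.5,0],[0,0,0],-1],
    [[37.3,-17.5,0],[0,0,0],-1],
    [[37.3,-17.5,0],[0,0,0],-1],
    [[37.3,-17.5,0],[0,0,0],-1],
    [[37.3,-17.5,0],[0,0,0],-1],
    [[37.3,-17.5,0],[0,0,0],-1],
    [[37.3,-17.5,0],[0,0,0],-1],
    [[37.3,-17.5,0],[0,0,0],-1],
  ],
)

```text
t: 2.1
tcp_pos: [663.6, -60.2, 248.1]
eef_rot: [[0.933, 0.359, -0.001], [0.359, -0.933, 0.0], [-0.0, -0.0, -1.0]]
wrist_force: [-0.1, -0.5, 0.9]
gripper_width: -0.2
grip_force: 0.0
```

Request:
apply_moves(
  increments=[
    [[0,0,16],[0,0,-0.17],-1],
    [[0,0,16],[0,0,-0.17],-1],
    [[0,0,16],[0,0,-0.17],-1],
    [[0,0,16],[0,0,-0.17],-1],
    [[0,0,16],[0,0,-0.17],-1],
    [[0,0,16],[0,0,-0.17],-1],
    [[0,0,0],[0,0,0],-1],
  ],
)

```text
t: 2.98
tcp_pos: [662.3, -61.5, 151.1]
eef_rot: [[0.184, 0.983, -0.002], [0.983, -0.184, 0.001], [0.0, -0.002, -1.0]]
wrist_force: [-0.2, -0.3, 0.9]
gripper_width: -0.0
grip_force: 0.0
```

```bash
python3 - <<'E'
from h import *
for n in("scene","top"):
    im,d,K,R,t=cam(n);np.savez(f"{n}1.npz",im=im,W=cloud(d,K,R,t))
    if n=="scene": cv2.imwrite("pics/s1.png",im[:,:,::-1])
    W=cloud(d,K,R,t).reshape(-1,3)
    P=W[(abs(W[:,0]-662)<45)&(abs(W[:,1]+62)<45)&(W[:,2]>72)&(W[:,2]<180)]
    if len(P): 
        q=P[P[:,2]<P[:,2].min()+15];print(n,len(P),P[:,2].min(),q.min(0),q.max(0))
s=sense();print(s["t"],s["tcp_pos"],s["eef_rot"].round(3).tolist(),s["q"].round(0),s["wrist_force"],s["gripper_width"])
E
```

```text
scene 292 135.0278205685412 [648.95147612 -75.28657335 135.02782057] [675.1266235  -58.34446963 149.85201987]
top 13 138.9211572579794 [657.55738962 -50.81474755 138.92115726] [659.75818128 -48.63166976 152.94486853]
3.075 [662.99806489 -61.36762297 152.67310816] [[0.187, 0.982, 0.0], [0.982, -0.187, 0.0], [0.0, 0.0, -1.0]] [  7.  55. -11.  70.  11.  56. -16.] [0.66369315 0.03217629 1.67887401] 0.256789409879412
```

View pics/s1.png

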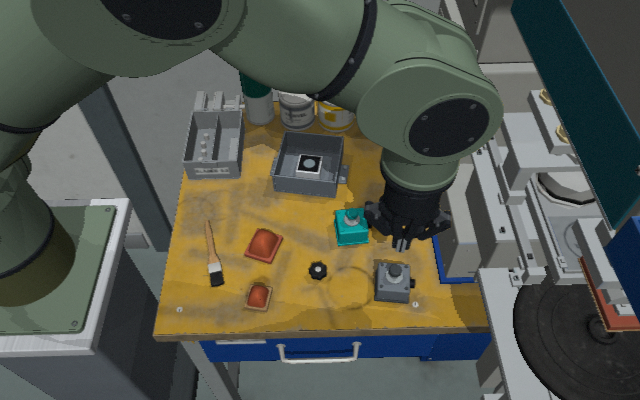

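The picture shows the shut fingers at about (403,240), above the grey plunger at (394,270). Measured tip height is 135, which is the TCP minus 17, and it lines up in x and y. Pushing down.

Request:
apply_moves(
  increments=[
    [[0,0,30],[0,0,0],-1],
    [[0,0,30],[0,0,0],-1],
    [[0,0,6],[0,0,0],-1],
    [[0,0,4],[0,0,0],-1],
    [[0,0,4],[0,0,0],-1],
    [[0,0,3],[0,0,0],-1],
    [[0,0,0],[0,0,0],-1],
  ],
)

```text
t: 3.95
tcp_pos: [663.3, -61.3, 75.7]
eef_rot: [[0.183, 0.983, 0.001], [0.983, -0.183, 0.0], [0.0, 0.001, -1.0]]
wrist_force: [2.1, 0.9, 3.3]
gripper_width: -0.1
grip_force: 1.7
```

Request:
apply_moves(
  increments=[
    [[0,0,1.5],[0,0,0],-1],
    [[0,0,1.5],[0,0,0],-1],
    [[0,0,0],[0,0,0],-1],
  ],
)

```text
t: 4.32
tcp_pos: [663.3, -61.3, 73.0]
eef_rot: [[0.183, 0.983, 0.001], [0.983, -0.183, 0.0], [0.0, 0.001, -1.0]]
wrist_force: [1.1, 0.8, 11.2]
gripper_width: 0.2
grip_force: 5.5
```

Request:
apply_moves(
  increments=[
    [[0,0,1],[0,0,0],-1],
    [[0,0,0],[0,0,0],-1],
  ],
)

```text
t: 4.58
tcp_pos: [663.4, -61.3, 72.7]
eef_rot: [[0.183, 0.983, 0.002], [0.983, -0.183, 0.0], [0.0, 0.001, -1.0]]
wrist_force: [-3.4, -0.5, 22.8]
gripper_width: -0.6
grip_force: 11.2
```

At the stop: 22.8 N and the height has stalled. Releasing upward and going above the pad.

Request:
apply_moves(
  increments=[
    [[0,0,-15],[0,0,0],-1],
    [[0,0,-35],[0,0,0],-1],
    [[-10,-38,-30],[0,0,0],-1],
    [[-10,-38,0],[0,0,0],0.35],
    [[-10,-38,0],[0,0,0],0.35],
    [[-10,-38,0],[0,0,0],0.35],
    [[-10,-38,0],[0,0,0],0.35],
    [[-10,-38,0],[0,0,0],0.35],
  ],
)

```text
t: 5.58
tcp_pos: [426.1, -78.7, 151.6]
eef_rot: [[0.183, 0.983, -0.001], [0.983, -0.183, 0.0], [-0.0, -0.001, -1.0]]
wrist_force: [0.2, -0.1, -0.7]
gripper_width: 57.7
grip_force: 0.0
```

Request:
apply_moves(
  increments=[
    [[0,0,40],[0,0,0],0.35],
    [[0,0,20],[0,0,0],0.35],
    [[0,0,0],[0,0,0],0.35],
    [[0,0,0],[0,0,0],0.35],
  ],
)

```text
t: 6.08
tcp_pos: [427.9, -78.6, 92.0]
eef_rot: [[0.183, 0.983, 0.0], [0.983, -0.183, -0.0], [0.0, 0.0, -1.0]]
wrist_force: [0.2, 0.5, 1.1]
gripper_width: 57.5
grip_force: 0.0
```

```bash
python3 - <<'E'
from h import *
im,d,K,R,t=cam("scene");cv2.imwrite("pics/s2.png",cv2.resize(im[180:330,170:370],None,fx=4,fy=4)[:,:,::-1])
W=cloud(d,K,R,t).reshape(-1,3)
P=W[(abs(W[:,0]-427)<75)&(abs(W[:,1]+78)<45)&(W[:,2]>45)&(W[:,2]<140)]
q=P[P[:,2]<P[:,2].min()+12]
for side in(q[q[:,0]<428],q[q[:,0]>428]): print(side.min(0),side.max(0))
W0=np.load("scene1.npz")["W"];w=cloud(d,K,R,t)
print("plunger z",np.nanpercentile(w[262:278,385:405,2],98))
s=sense();print(s["t"],s["tcp_pos"],s["eef_rot"].round(3).tolist(),s["wrist_force"],s["gripper_width"])
E
```

```text
[387.39879512 -84.97952309  79.91166347] [402.36024746 -66.26067527  91.70252223]
[455.44068211 -97.0707817   80.1080255 ] [471.54816905 -82.760849    91.10280608]
plunger z 66.82776135933958
6.125 [427.99944449 -78.68187746  92.14509853] [[0.183, 0.983, 0.001], [0.983, -0.183, -0.0], [0.0, 0.001, -1.0]] [0.7643192  0.73504808 0.27051888] 57.663441318501754
```

View pics/s2.png

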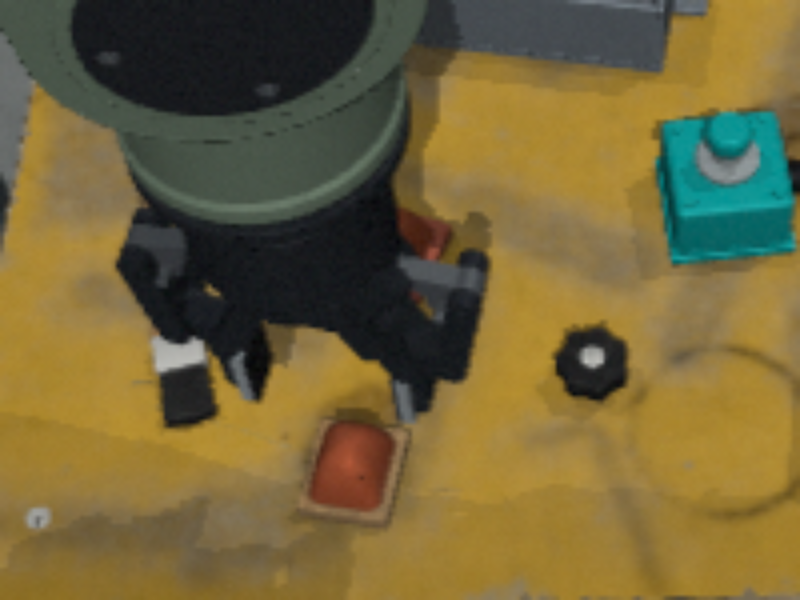

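The fingers straddle the pad, with their centre at about (357,390) against the pad at (353,465) in the crop. In the same view, the finger midpoint is (429,-81.6) and the pad is (428.3,-80.3). The plunger is back up at 66.8. Tips are 12 mm ahead of the TCP at this opening. Descending and closing.

Request:
apply_moves(
  increments=[
    [[0,0,25],[0,0,0],0.35],
    [[0,0,25],[0,0,0],0.35],
    [[0,0,15],[0,0,0],0.35],
    [[0,0,9],[0,0,0],0.35],
    [[0,0,0],[0,0,0],0.35],
  ],
)

```text
t: 6.75
tcp_pos: [428.6, -78.8, 18.0]
eef_rot: [[0.183, 0.983, -0.001], [0.983, -0.183, 0.0], [0.0, -0.001, -1.0]]
wrist_force: [-0.2, 0.3, 0.8]
gripper_width: 57.7
grip_force: 0.0
```

Request:
apply_moves(
  increments=[
    [[0,0,0],[0,0,0],-0.1],
    [[0,0,0],[0,0,0],-0.3],
    [[0,0,0],[0,0,0],-0.6],
    [[0,0,0],[0,0,0],-1],
    [[0,0,0],[0,0,0],-1],
    [[0,0,0],[0,0,0],-1],
  ],
  squeeze=40,
)

```text
t: 7.5
tcp_pos: [428.7, -78.8, 18.6]
eef_rot: [[0.183, 0.983, -0.0], [0.983, -0.183, 0.0], [0.0, -0.0, -1.0]]
wrist_force: [-0.8, -0.3, 8.7]
gripper_width: 38.4
grip_force: 39.3
```

Request:
apply_moves(
  increments=[
    [[0,0,-4],[0,0,0],-1],
    [[0,0,-10],[0,0,0],-1],
    [[0,0,-20],[0,0,0],-1],
    [[0,0,-25],[0,0,0],-1],
    [[0,0,-25],[0,0,0],-1],
    [[0,0,-25],[0,0,0],-1],
    [[0,0,-16],[0,0,0],-1],
    [[0,0,0],[0,0,0],-1],
  ],
)

```text
t: 8.5
tcp_pos: [428.9, -78.9, 144.0]
eef_rot: [[0.183, 0.983, 0.001], [0.983, -0.183, -0.0], [0.0, 0.001, -1.0]]
wrist_force: [0.1, -0.3, -1.8]
gripper_width: 38.1
grip_force: 40.9
```

```bash
python3 - <<'E'
from h import *
for n in("scene","top"):
    im,d,K,R,t=cam(n);W=cloud(d,K,R,t);np.savez(f"{n}3.npz",im=im,W=W)
    hsv=cv2.cvtColor(im,cv2.COLOR_RGB2HSV)
    if n=="scene": cv2.imwrite("pics/s3.png",cv2.resize(im[120:300,180:400],None,fx=3.5,fy=3.3)[:,:,::-1])
    o=(abs(W[...,0]-428)<70)&(abs(W[...,1]+79)<40)&(W[...,2]>70)&(W[...,2]<155)
    rgb=im.astype(int);o&=(rgb[...,0]>rgb[...,2]+30)
    P=W[o];print(n,len(P),P.min(0) if len(P) else 0,P.max(0) if len(P) else 0)
s=sense();print(s["t"],s["tcp_pos"],s["wrist_force"],s["torque"],s["gripper_width"],s["grip_force"])
E
```

```text
scene 483 [ 407.67335516 -105.67994387  124.25416104] [463.43940383 -55.04965616 154.99339103]
top 83 [396.53654299 -68.62594504 125.13191307] [450.84799474 -52.35667091 144.75932292]
8.6 [428.52737985 -78.80617373 142.6882737 ] [ 0.37918695 -0.50080934 -2.01446026] [-0.01602585  0.02324011  0.01398276] 38.00852372769374 40.943158864974976
```

View pics/s3.png

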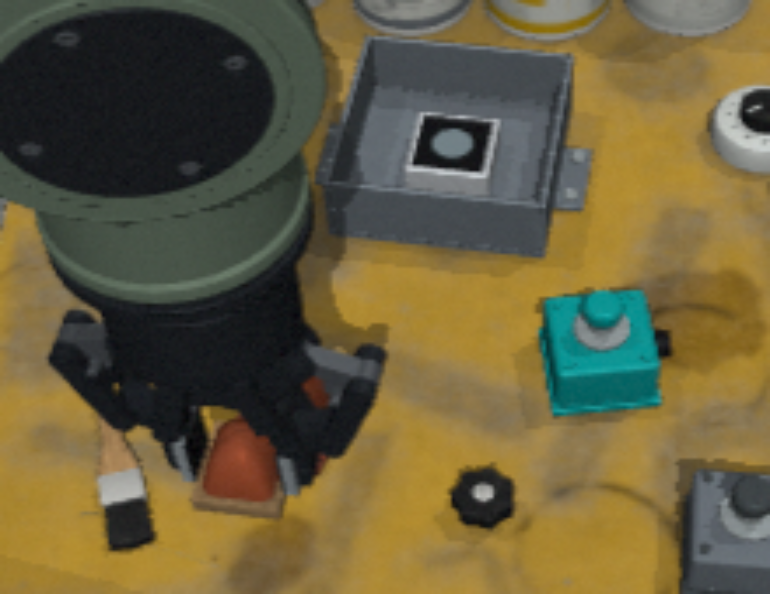

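The pad is held level at about (240,470) in the crop, with its underside near 125 mm. The gauge head is at about (452,150), free of clutter. Carrying the pad over the gauge at height.

Request:
apply_moves(
  increments=[
    [[15,1.8,0],[0,0,0],-1],
    [[30,3.6,0],[0,0,0],-1],
    [[40,4.8,0],[0,0,0],-1],
    [[45,5.4,0],[0,0,0],-1],
    [[45,5.4,0],[0,0,0],-1],
    [[45,5.4,0],[0,0,0],-1],
    [[40,4.8,0],[0,0,0],-1],
    [[30,3.6,0],[0,0,0],-1],
  ],
)

```text
t: 9.6
tcp_pos: [515.4, 203.0, 142.0]
eef_rot: [[0.181, 0.983, -0.002], [0.983, -0.181, 0.0], [0.0, -0.002, -1.0]]
wrist_force: [-0.1, -0.8, -1.5]
gripper_width: 38.4
grip_force: 40.9
```

Request:
apply_moves(
  increments=[
    [[15.8,1.8,0],[0,0,0],-1],
    [[0,0,25],[0,0,0],-1],
    [[0,0,15],[0,0,0],-1],
    [[0,0,0],[0,0,0],-1],
    [[0,0,0],[0,0,0],-1],
  ],
)

```text
t: 10.22
tcp_pos: [520.8, 215.1, 103.3]
eef_rot: [[0.183, 0.983, -0.001], [0.983, -0.183, 0.0], [0.0, -0.001, -1.0]]
wrist_force: [-0.3, 0.6, -1.7]
gripper_width: 38.5
grip_force: 40.9
```

```bash
cat > v.py <<'E'
import sys
from h import *
k=sys.argv[1]
S0=np.load("scene0.npz")
# gauge in scene view: white/dark head top at z~25
W=S0["W"];sub=W[145:185,285:335].reshape(-1,3)
P=sub[(abs(sub[:,2]-25)<4)&(abs(sub[:,0]-520)<36)&(abs(sub[:,1]-214)<36)]
print("head scene",cv2.minAreaRect(P[:,:2].astype(np.float32)))
im,d,K,R,t=cam("scene");W=cloud(d,K,R,t)
rgb=im.astype(int)
o=(abs(W[...,0]-521)<50)&(abs(W[...,1]-214)<45)&(W[...,2]>20)&(W[...,2]<140)&(rgb[...,0]>rgb[...,2]+25)
P=W[o];print("pad pts",len(P),P.min(0).round(1),P.max(0).round(1))
b=P[P[:,2]<P[:,2].min()+13];print("board",cv2.minAreaRect(b[:,:2].astype(np.float32)))
cv2.imwrite(f"pics/s{k}.png",cv2.resize(im[90:230,230:400],None,fx=4.4,fy=4.2,interpolation=2)[:,:,::-1])
s=sense();print(s["t"],s["tcp_pos"],s["eef_rot"].round(3).tolist(),s["wrist_force"],s["gripper_width"],s["grip_force"])
E
python3 v.py 4
```

```text
head scene ((521.1756591796875, 214.23329162597656), (51.7476921081543, 49.98963165283203), 80.41248321533203)
pad pts 400 [499.3 188.8  84.2] [538.5 239.  120.8]
board ((522.0368041992188, 213.32823181152344), (45.8624382019043, 39.45470428466797), 79.42933654785156)
10.275 [520.81528511 215.15214763 103.44657081] [[0.183, 0.983, -0.0], [0.983, -0.183, 0.001], [0.001, -0.001, -1.0]] [ 0.45936968 -1.160642   -1.20803152] 37.980176421771866 40.91630458831787
```

View pics/s4.png

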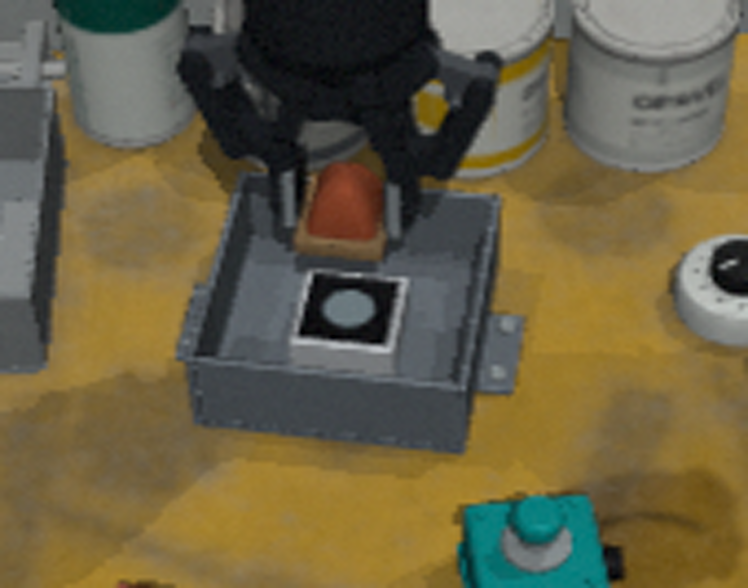

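In the same view, the pad at (522.0,213.3) is within 1.3 mm of the head at (521.2,214.2), with yaws 79.4° and about 80°. The board sits at (342,240) in the picture, centred above the window at (350,308). Lowering.

Request:
apply_moves(
  increments=[
    [[0,0,12],[0,0,0],-1],
    [[0,0,12],[0,0,0],-1],
    [[0,0,12],[0,0,0],-1],
    [[0,0,8],[0,0,0],-1],
    [[0,0,4],[0,0,0],-1],
    [[0,0,1],[0,0,0],-1],
    [[0,0,0],[0,0,0],-1],
    [[0,0,0],[0,0,0],-1],
  ],
)

```text
t: 11.28
tcp_pos: [520.6, 215.3, 54.0]
eef_rot: [[0.183, 0.983, -0.001], [0.983, -0.183, 0.0], [0.0, -0.001, -1.0]]
wrist_force: [-0.5, 0.1, -2.2]
gripper_width: 38.2
grip_force: 40.9
```

```bash
python3 v.py 5
```

```text
head scene ((521.1756591796875, 214.23329162597656), (51.7476921081543, 49.98963165283203), 80.41248321533203)
pad pts 363 [499.  188.4  34.2] [560.  239.3 139.1]
board ((521.3134155273438, 213.32110595703125), (46.63504409790039, 39.1918830871582), 80.6355209350586)
11.325 [520.55645204 215.24680027  53.98442448] [[0.183, 0.983, -0.001], [0.983, -0.183, 0.0], [0.0, -0.001, -1.0]] [-0.52632511 -0.18651064 -2.45319503] 38.20173537910004 40.91266214847565
```

View pics/s5.png

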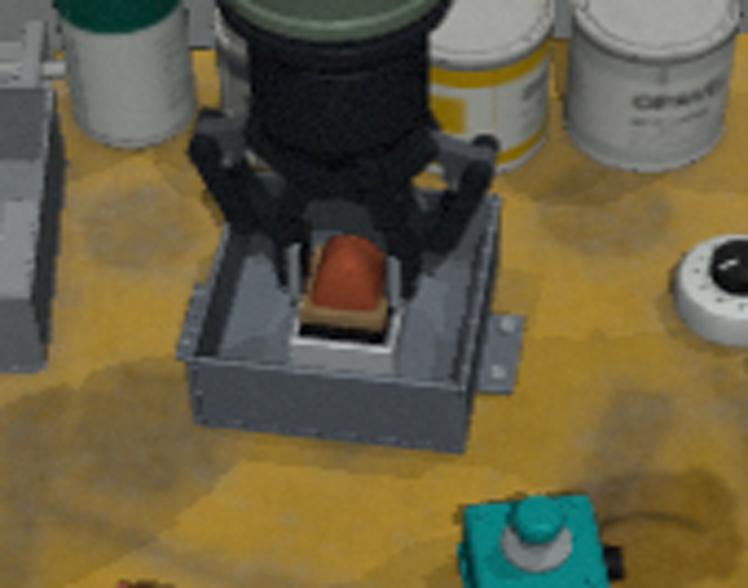

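The pad hovers at (345,290) in the picture, level and square over the sensor head at (347,330). Its underside is near 35–36 mm, about 1 cm above the head, and the wrist force is only the pad's weight. Handing in.

```bash
python3 -c "
from bench import order
print(order.close_job())"
```

```text
the job is handed in; nothing more can be done
None
```

I pushed the plunger to its stop and it sprang back up. The small pad was handed in still held level and square about 1 cm above the sensor head, within about 1 mm of centre in the scene view, and no judging result came back.

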